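# Take the squeeze-tab cap off a street-lamp socket

### The arm

A 6-joint arm with a two-finger parallel gripper is mounted at the origin on the work surface. World frame = base frame: x ahead of the robot, y to its left, z up, the work surface at z = 0. Lengths are in m, angles in rad, forces in N, time in s.
With the tool pointing down it reaches from about 0.375 to 0.925 m from the base axis. Payload 5.7 kg.
Tool frame: the origin (TCP) lies at the very end of the fingers, on their centre line; the grasp point (between the pads) lies 19 mm behind it; y points along the fingers, x is the direction in which the jaws open and shut, and the axes are right-handed (so a half turn about y gives the same grasp; the last joint's range is limited). The gripper opens to 88 mm and grips with 3 to 60 N. Pads are 20 mm wide; open, the fingers measure 115 mm over their backs; the gripper's body (75 mm by 178 mm) begins 61 mm behind the grasp point.
Start: joints at [-1.393, 0.359, 1.51, -0, 1.272, -0.115], TCP at [0.173, -0.574, 0.223] pointing down, gripper open.
Joint ranges: [-2.97, 2.97], [-1.01, 2.36], [0.21, 2.38], [-0.96, 4.11], [0.2, 2.71], [-2.98, 2.98]. Speed limits (rad/s): [2.39, 2.39, 3.14, 3.14, 3.14, 3.14].

### API

Orientations are given as a unit quaternion [x, y, z, w].
In Python, from bench import sensors, get_image, calibration, ctrl gives the robot as it stands.
- The arm moves only by the tool arm_command, never from a script. Its argument "targets" is a list that holds one entry, the list of rows, each a list of 4 numbers: the shift along the tool's x, y, z in mm, then the turn about the tool's y in rad. In form: [[[dx, dy, dz, spin], ...]]. A call has 1 to 8 rows; each row is the pose to reach, as a shift and turn from the pose measured when the call began, along the tool's axes at that moment; what a row does not reach only later rows make up. A row lasts 1/12 s, in which the tool goes at most 41.7 mm and 7.16 degrees, less where a joint would pass 70% of its speed; a pose out of reach is approached as far as the arm can. A call with a gripper value outside its range is refused whole. "fingers" is the finger opening in mm, from 0 to 87.8, set as the call begins (left out, the last holds). The fingers move at their own pace and stop on an object; "newtons" is the grip in N (left out, the last holds). Time passes only in rows, so rows that repeat a pose let the fingers close. It gives the time, the measured TCP pose, the force and the opening at its end, in the units of the state.
- sensors.sense(): the state, without advancing time (a new reading comes with each control period).
- get_image(name): name is "scene" or "top" or "wrist"; returns (picture, depth): 480x640x3 uint8, red, green, blue; 480x640 float32, m along the optical axis (not along the pixel's ray), 0 where there is no reading.
- calibration(name): a dict with "fov_y" (degrees; the focal length in pixels is half the picture's height over the tangent of half this angle, whatever the lens; pixels are square), "cx", "cy" (the principal point, pixels), "xyz" and "orientation" of the camera in the world. Camera axes: x right, y up, looking along -z (the intrinsics and any distortion apply to the point x, -y, -z); pixel columns grow to the right and rows downward; lengths in m; the calibration is good to about 2 mm. A picture is of the moment at which its call begins: read the wrist's pose just before it. calibration takes no time and is no camera call; for the wrist camera it gives the pose at the moment of the call.
- ctrl.close_job(): hands the job in, once; it reports no verdict.
The state is a dict: "time_s": time; "joint_positions": joint angles; "qd": joint speeds; "joint_torque": joint torques, N m; "eef_pos": TCP position; "ee_rot": TCP orientation; "contact_force": force on the tool from outside, world axes, zero at the start; "wrist_torque": the same for the moment, N m; "width": opening from 0.0 (shut) to 1.0 (fully open).
Only numpy, scipy, OpenCV 4.12 (cv2) and the standard library are available. Lean on these libraries where they do the work, as an engineer would, in place of code of your own. Each camera call takes 0.05 s, during which the arm holds its last target. There are 200 camera calls.

### The job

On the tilted street-lamp head, swing the steel hold-down arm fully aside (it swings away from the robot), then take off the grey cap beneath it: squeeze its two side tabs together, keep them squeezed while you turn it anticlockwise (looking down on the cap) until it comes free, and lift it off. Set the cap down gently, without dropping it, open end down in the empty one of the two white trays and let go; leave the heat sink, the driver box and the screwdriver where they are.

Things in the scene. Friction and masses are not known exactly. Their poses are not given: they have to be found in the camera images.
- lamp: White street-lamp head lying in a plywood cradle, fixed to the bench. Origin on the bench, 140 mm below the socket's origin. Its face slopes 30 degrees, looking up and to the robot's right (-y), up to 20 degrees round. In socket axes the face spans x -120 to 200, y -100 to 100 mm, with a rim 12 mm high; aluminium fins 22 mm high stand at y = +/-66 to 82, x = -55 to 15 mm.
- socket: Black bayonet socket on the lamp's face. Origin: its centre, on the face. z: straight out of the face (30 degrees from vertical), the cap's axis; x: up the slope; y: level, across the lamp. Within the cap a spigot 31 mm across and 19 mm high bears lugs. Notches at y = +/-30 to 39 mm, between blocks 8 mm high, hold the feet of the cap's tabs.
- cap_mid (a point): Middle, half-way up, of the loose grey cap: round, 48 mm across, 48 mm high, 0.12 kg, open below, flat tabs at both sides along its y. z: its axis, out of the closed end. Locked, its axes agree with the socket's and its rim rests on the face. With the tabs squeezed it turns anticlockwise about z (looking down on it) to a stop at 68 degrees; from 45 degrees on it lifts off along the socket's z (20 mm).
- cap_grip (a point): Where to squeeze the cap: on its axis between the tabs, 31 mm above its rim (7 mm above cap_mid); close along the cap's y. Each tab is 24 mm wide and spans 10 to 46 mm above the rim; a foot 16 mm wide below it stands in the notch. Keep the fingertips 9 mm or more off the face (notch blocks are 8 mm high).
- tab_left (a joint): Travel of the cap's tab on its +y side, m: 0 out (sprung), 0.005 fully squeezed in; the foot leaves its notch at 0.003 to 0.004. Over both tabs the cap measures 66 mm, squeezed 56 mm; each spring takes 2 N to start and 4.5 N fully in. A grip of about 20 N is good.
- tab_right (a joint): The same for the tab on the -y side.
- bar (a joint): Angle of the steel hold-down arm, rad: at 0 it points down the slope over the cap; it grows to 1.5 (stop) as the free end swings toward the socket's -y (away from the robot), in a plane parallel to the face. It stays where it is left (stiff hinge, about 1.5 N at the knob). Flat bar 18 mm wide, 54 to 64 mm above the face. From 1.2 rad on a gripper has room over the cap.
- bar_knob (a point): Grip centre of the black round knob near the arm's free end: 20 mm across, standing out from the face from 64 to 104 mm above it (this point is 84 mm above), 138 mm from the pivot.
- bar_pivot (a point): Pivot of the arm, on its hinge axis, which is parallel to the socket's z: 105 mm up the slope from the socket's origin, 59 mm above the face. The post is 26 mm across.
- tray_empty: White square open tray, 142 x 142 mm outside, walls 5 mm thick and 26 mm high, floor 5 mm thick, fixed to the bench, with nothing in it. Origin: centre of its underside, on the bench; x and y along its sides. The cap must stand here.
- tray_full: A second white tray of the same form, fixed, beside the first; it holds the heat sink.
- heatsink: Bystander: loose aluminium heat sink 85 x 60 x 44 mm with upright fins, in tray_full. Origin: centre of its underside.
- driver: Bystander: loose white driver box 130 x 60 x 34 mm lying on the bench. Origin: centre of its underside.
- screwdriver: Bystander: loose screwdriver 200 mm long lying on the bench. Origin: mid-length, underneath.
Mind the look-alikes: they are no part of the job. Leave any black or purple look-alike of the tray_empty alone.

How it is judged:
On the way, in this order (a step that is already met when the one before it is completed fails the run):
1. the hold-down arm is swung aside, with the cap still on the socket (value of joint bar above 1 rad and distance between cap_mid and socket below 0.032 m), for 0.1 s.
2. the cap, still seated, is turned by more than 30 degrees with both tabs squeezed (value of joint each of tab_left, tab_right above 0.0025 m and angle between the x axis of cap_mid and the x axis of socket, either way round above 0.52 rad and angle between the z axis of cap_mid and the z axis of socket, either way round below 0.15 rad and distance between cap_mid and socket below 0.034 m), for 0.05 s.
3. the cap is lowered in the grip to within 20 mm of the empty tray's floor (z of cap_mid in the frame of tray_empty below 0.049 m and horizontal distance between cap_mid and tray_empty below 0.06 m and contact force between the fingers and cap above 0.5 N).
At the end, for the whole second after the job is handed in: The cap stands open end down, flat (within 0.1 rad) and at rest on the floor of the empty tray, let go, its tabs sprung out; the hold-down arm is still swung aside (beyond 1.0 rad) (x of cap_mid in the frame of tray_empty between -0.05 and 0.05 m and y of cap_mid in the frame of tray_empty between -0.05 and 0.05 m and z of cap_mid in the frame of tray_empty between 0.024 and 0.034 m and angle between cap_mid's own z axis and vertical below 0.1 rad and linear speed of cap below 0.02 m/s and value of joint bar above 1 rad and value of joint each of tab_left, tab_right below 0.002 m); the robot touches nothing.
It fails at once if the heat sink is moved by more than 30 mm (distance of heatsink from where it was at the start of the episode above 0.03 m).
It fails at once if the driver box is moved by more than 30 mm (distance of driver from where it was at the start of the episode above 0.03 m).
It fails at once if the screwdriver is moved by more than 40 mm (distance of screwdriver from where it was at the start of the episode above 0.04 m).
It also fails if it takes over 67 s, if anything falls off the work surface, if the arm or the gripper's body presses on something with over 40 N, if the wrist force passes 120 N, or if a joint passes its speed limit or range.

## Working session

There is one attempt and no reset: what is moved stays moved. The work goes in short steps, Python scripts to look and compute and a tool call to move; the robot and the scene stay as the last step left them, time stands still between calls to the robot, and variables do not carry over. Pictures are saved under pics/ and viewed, about 8 in all and at most 12, crops included, and the job is handed in when it is done.

Besides the shell and the picture viewer there is one more tool, called after ">>>" as name(argument=value, ...) on one line, values as JSON. arm_command: Moves the arm, as the interface text tells. Its arguments: {"type":"object","properties":{"targets":{"type":"array","items":{"type":"array","items":{"type":"array","items":{"type":"number"}}}},"fingers":{"type":"number"},"newtons":{"type":"number"}},"required":["targets"]}

```bash
mkdir -p pics; ls
cat > h.py <<'E'
import numpy as np, cv2
from bench import sensors,get_image,calibration,ctrl
from scipy.spatial.transform import Rotation as R
def grab(n):
    c=calibration(n); im,d=get_image(n); return c,im,d
def save(im,f): cv2.imwrite('pics/'+f,im[...,::-1])
def pts(c,d):
    f=240/np.tan(np.radians(c['fov_y'])/2); v,u=np.mgrid[:480,:640]
    P=np.stack([(u-c['cx'])/f*d,-(v-c['cy'])/f*d,-d],-1)
    return P@R.from_quat(c['orientation']).as_matrix().T+np.array(c['xyz'])
E
python3 - <<'E'
from h import *
for n in('scene','top'):
    c,im,d=grab(n); print(n,c,(d>0).mean()); save(im,n+'.png'); np.savez(n+'.npz',im=im,d=d,P=pts(c,d))
print(sensors.sense())
E
```

```text
pics
scene {'fov_y': 53.048771168878986, 'cx': 321.5144480434663, 'cy': 242.9825069400784, 'xyz': array([ 0.99509778, -0.92659374,  0.91333678]), 'orientation': array([0.38952525, 0.1347226 , 0.28976333, 0.86380387])} 0.9929329427083333
top {'fov_y': 48.83766620393328, 'cx': 322.63030812181853, 'cy': 228.0539203952162, 'xyz': array([ 0.42363377, -0.26237866,  1.35877459]), 'orientation': array([ 0.01383787, -0.01544238, -0.70275912,  0.71112563])} 0.9959635416666667
{'time_s': 0.1, 'joint_positions': array([-1.39308673e+00,  3.59435041e-01,  1.51132494e+00, -1.34306237e-05,
        1.27252599e+00, -1.15088283e-01]), 'qd': array([ 0.00189846, -0.00110222, -0.00345911,  0.00180561, -0.00087093,
       -0.00078748]), 'joint_torque': array([ 2.63618604e-04, -5.16356170e+01, -2.71408314e+01,  6.76219957e-02,
        2.76962511e-02, -1.98969195e-05]), 'eef_pos': array([ 0.17306075, -0.57383529,  0.22189216]), 'ee_rot': array([-0.56718374,  0.42215133, -0.42127237,  0.56799687]), 'contact_force': array([-1.14864002,  0.91348053, -0.51202618]), 'wrist_torque': array([0.00993019, 0.008335  , 0.03046411]), 'width': 1.0004870487727606}
```

View pics/scene.png

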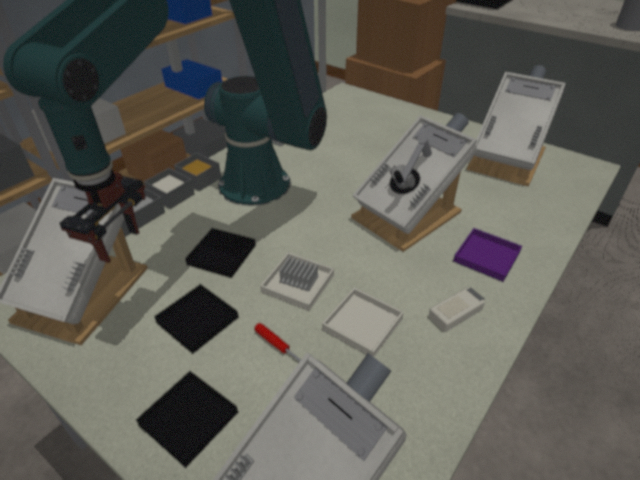

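View pics/top.png

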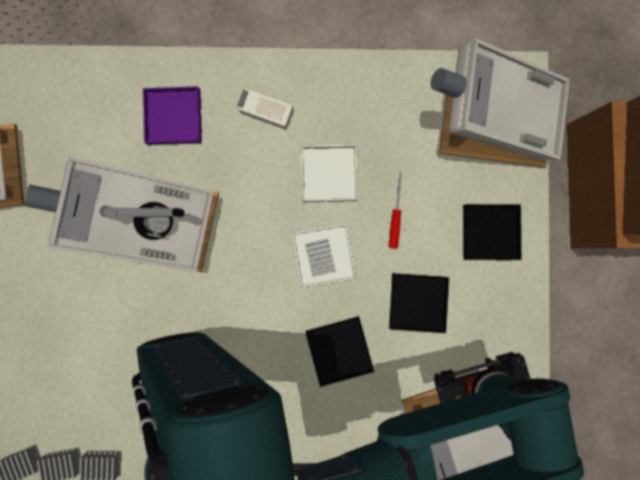

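Run:
```python
from h import *
for n,(u0,u1,v0,v1) in (('top',(75,205,165,265)),('scene',(360,475,120,230))):
    z=np.load(n+'.npz'); P=z['P'][v0:v1,u0:u1].reshape(-1,3); 
    ok=(P[:,2]>.05)&(P[:,2]<.4);Q=P[ok]
    rng=np.random.default_rng(0);best=0
    for _ in range(500):
        a,b,c=Q[rng.choice(len(Q),3)]; m=np.cross(b-a,c-a); m/=np.linalg.norm(m)+1e-12; m*=np.sign(m[2])
        s=(abs((Q-a)@m)<.004)
        if s.sum()>best and .8<m[2]<.93: best=s.sum();S=s
    for k in range(3):
        F=Q[S];o=F.mean(0);m=np.linalg.svd(F-o,full_matrices=False)[2][2];m*=np.sign(m[2]);S=abs((Q-o)@m)<.004
    x=np.array([0,0,1])-m[2]*m;x/=np.linalg.norm(x);y=np.cross(m,x)
    print(n,'n',m,'tilt',np.degrees(np.arccos(m[2])),'x',x,'o',o,S.sum(),'rms',((Q[S]-o)@m).std())
    A=z['P'].reshape(-1,3); L=np.c_[(A-o)@x,(A-o)@y,(A-o)@m]*1000
    near=(abs(L[:,0])<260)&(abs(L[:,1])<160)&(L[:,2]<130)&(L[:,2]>-15)
    G=L[near];col=z['im'].reshape(-1,3)[near]
    rim=G[(G[:,2]>6)&(G[:,2]<16)]
    w=cv2.minAreaRect(G[(G[:,2]>-4)&(G[:,2]<16)&(abs(G[:,1])<115)&(abs(G[:,0])<215)][:,:2].astype(np.float32));print(' face rect',w)
    kn=G[G[:,2]>95];print(' knob',len(kn),kn.mean(0),kn.min(0),kn.max(0),'world',o+kn.mean(0)[:2]@np.c_[x,y].T/1000+.084*m)
    bar=G[(G[:,2]>58)&(G[:,2]<75)];print(' bar',len(bar),bar.min(0),bar.max(0),bar.mean(0),cv2.fitLine(bar[:,:2].astype(np.float32),2,0,.01,.01).ravel())
    dk=G[(col.max(1)<60)&(abs(G[:,2])<14)];print(' black',len(dk),cv2.minEnclosingCircle(dk[:,:2].astype(np.float32)) if len(dk) else 0, dk.mean(0))
    # height map picture
    H=np.zeros((340,480,3),np.uint8); s=1.0
    for g,cc in zip(G,col):
        if abs(g[1])<165: cv2.circle(H,(int(240-g[0]),int(170+g[1])),1,tuple(int(v) for v in (cc if 1 else 0)),-1)
    save(cv2.resize(H,None,fx=1.6,fy=1.6),'rect_%s.png'%n)
    np.savez('pl_'+n+'.npz',o=o,x=x,y=y,m=m)
# trays
z=np.load('top.npz');P=z['P']
for nm,(u0,u1,v0,v1) in dict(empty=(290,370,135,210),full=(285,365,215,295)).items():
    p=P[v0:v1,u0:u1].reshape(-1,3)
    q=p[(p[:,2]>.018)&(p[:,2]<.034)];im=z['im'][v0:v1,u0:u1].reshape(-1,3)
    print(nm,cv2.minAreaRect((q[:,:2]*1000).astype(np.float32)),len(q),np.percentile(q[:,2],[5,50,95]))
    wht=p[(im.min(1)>180)&(p[:,2]<.04)]
    if len(wht)>5: print('  white',cv2.minAreaRect((wht[:,:2]*1000).astype(np.float32)))
    c=P[(v0+v1)//2,(u0+u1)//2];print('  centre pix pt',c)
```

```text
top n [-0.09725404 -0.49726883  0.86212839] tilt 30.443595077936788 x [0.1654769  0.84609855 0.50668988] o [0.49345573 0.15928201 0.16056466] 7632 rms 0.001974091421370569
 face rect ((27.211441040039062, 1.0455398559570312), (375.5636291503906, 198.67201232910156), 0.13942421972751617)
 knob 72 [-66.92806064 -28.53024666 103.21999596] [-77.08079519 -37.8388239   96.73662644] [-58.23555051 -19.06628461 108.83789362] world [0.50221112 0.05540759 0.19907167]
 bar 590 [-65.52841157 -37.788089    58.42862707] [79.2353129  13.44454671 74.46970934] [ 12.46499846 -10.48278544  64.12643001] [  0.97772473   0.20989126  12.464998   -10.482785  ]
 black 415 ((22.776681900024414, -1.4468640089035034), 105.49759674072266) [-25.06893414   6.25577928   1.17776754]
scene n [-0.09944957 -0.49665664  0.86223081] tilt 30.432011828814957 x [0.16929091 0.84544814 0.50651558] o [0.49517159 0.16001907 0.16384073] 4076 rms 0.0019903981818204224
 face rect ((25.777359008789062, 4.569732666015625), (378.26312255859375, 203.8232879638672), 0.3270682394504547)
 knob 46 [-72.4205816  -28.29878204 102.52149004] [
[... 342 characters left out ...]
98388051986694), 43.43337631225586) [-53.35767276  -5.98609962   0.84576951]
empty ((620.3287963867188, -279.03045654296875), (142.92861938476562, 142.14068603515625), 1.8578076362609863) 474 [0.01993334 0.02580541 0.02998509]
  white ((621.4663696289062, -278.11077880859375), (129.4402618408203, 130.96005249023438), 3.0060312747955322)
  centre pix pt [ 0.62383528 -0.28233505  0.00880714]
full ((409.5248718261719, -267.6493835449219), (141.81719970703125, 141.9813232421875), 10.238508224487305) 499 [0.01933254 0.02558833 0.03048029]
  white ((410.51416015625, -268.9575500488281), (127.99397277832031, 128.42333984375), 10.058869361877441)
  centre pix pt [ 0.4111619  -0.27175192  0.03910179]
```

View pics/rect_top.png

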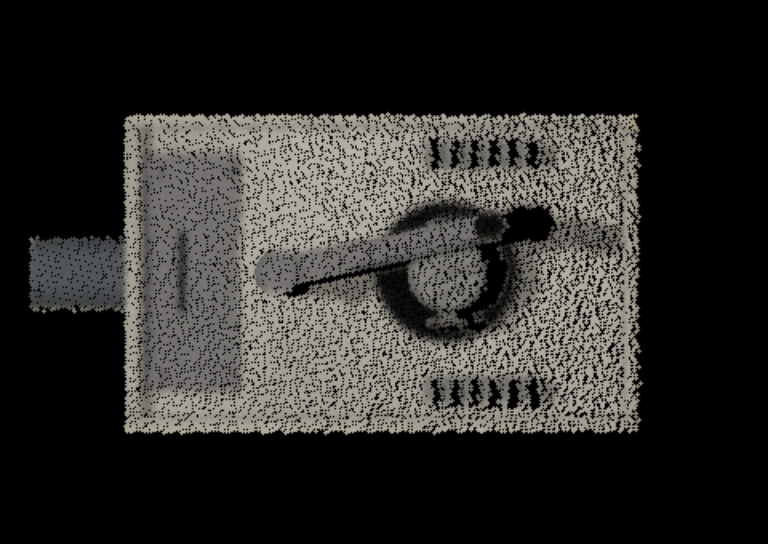

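Run:
```python
from h import *
s=sensors.sense();M=R.from_quat(s['ee_rot']).as_matrix();print(M.round(3))
P=np.load('top.npz')['P']; q=np.load('scene.npz')['P'].reshape(-1,3)
# obstacles below x -0.2..0.4, y -.3..-.8 from scene
for n in('scene','top'):
    q=np.load(n+'.npz')['P'].reshape(-1,3);k=q[(q[:,0]>-.25)&(q[:,0]<.12)&(q[:,1]<-.25)&(q[:,1]>-.85)&(q[:,2]>.02)&(q[:,2]<.6)];print(n,len(k),k.min(0) if len(k) else 0,k.max(0) if len(k) else 0)
```

```text
[[ 0.289 -0.     0.957]
 [-0.957  0.002  0.289]
 [-0.002 -1.     0.   ]]
scene 10870 [-0.22595463 -0.78776441  0.02001969] [ 0.11998109 -0.25010099  0.25441692]
top 2985 [-0.05362908 -0.70892786  0.02007921] [ 0.11999362 -0.25274223  0.59995246]
```

>>> arm_command(targets=[[[0, -40, 0, 0], [0, -80, 0, 0], [0, -120, 0, 0], [0, -120, 0, 0]]])

```text
time_s: 0.43
eef_pos: [0.1739, -0.5778, 0.3503]
ee_rot: [0.57, -0.419, 0.425, -0.565]
contact_force: [0.7, -1.5, 0.8]
width: 1.003
```

>>> arm_command(targets=[[[-29, 0, -24, 0], [-58, 0, -48, 0], [-88, 0, -71, 0], [-118, 0, -95, 0], [-147, 0, -119, 0], [-176, 0, -142, 0], [-205, 0, -166, 0], [-235, 0, -190, 0]]])

```text
time_s: 1.1
eef_pos: [-0.0768, -0.4062, 0.3475]
ee_rot: [0.57, -0.419, 0.424, -0.565]
contact_force: [-0.7, -0.6, 1.1]
width: 1.0
```

```bash
cat >> h.py <<'E'
def st():
    s=sensors.sense();M=R.from_quat(s['ee_rot']).as_matrix()
    print('t',s['time_s'],'q',s['joint_positions'].round(3),'p',s['eef_pos'].round(4),'F',s['contact_force'].round(1),'w',round(float(s['width']),3));print('tool x',M[:,0].round(3),'y',M[:,1].round(3),'z',M[:,2].round(3));return s,M
E
python3 -c "
from h import *
st()"
```

```text
t 1.1 q [-1.931 -0.031  1.687  0.006  1.476 -0.654] p [-0.0768 -0.4062  0.3475] F [-0.7 -0.6  1.1] w 1.0
tool x [ 0.289 -0.957  0.011] y [ 0.002 -0.011 -1.   ] z [ 0.957  0.289 -0.001]
```

>>> arm_command(targets=[[[10, 0, 33, 0], [20, 0, 65, 0], [-10, 0, 74, 0], [-38, 0, 82, 0], [-66, 0, 90, 0], [-95, 0, 98, 0], [-125, 0, 108, 0], [-125, 0, 108, 0]]])

```text
time_s: 1.77
eef_pos: [-0.0086, -0.2501, 0.3448]
ee_rot: [0.57, -0.419, 0.424, -0.566]
contact_force: [-0.6, 0.6, -1.5]
width: 0.999
```

```bash
python3 -c "
from h import *
st()"
```

```text
t 1.7667 q [-1.892 -0.323  1.912  0.005  1.546 -0.614] p [-0.0086 -0.2501  0.3448] F [-0.6  0.6 -1.5] w 0.999
tool x [ 0.289 -0.957  0.008] y [ 0.002 -0.008 -1.   ] z [ 0.957  0.289 -0.   ]
```

>>> arm_command(targets=[[[0, 40, 0, 0], [0, 80, 0, 0], [0, 120, 0, 0], [0, 160, 0, 0], [0, 190, 0, 0], [0, 220, 0, 0], [0, 240, 0, 0], [0, 240, 0, 0]]])

```text
time_s: 2.43
eef_pos: [-0.0072, -0.2494, 0.1022]
ee_rot: [-0.567, 0.42, -0.423, 0.568]
contact_force: [0.3, 0.0, 0.5]
width: 1.0
```

```bash
python3 -c "
from h import *
st()"
```

```text
t 2.4333 q [-1.887  0.042  2.349  0.007  0.751 -0.614] p [-0.0072 -0.2494  0.1022] F [0.3 0.  0.5] w 1.0
tool x [ 0.289 -0.957  0.003] y [ 0.005 -0.001 -1.   ] z [0.957 0.289 0.004]
```

>>> arm_command(targets=[[[-23, 0, 17, 0], [-46, 0, 34, 0], [-68, 0, 52, 0], [-68, 0, 52, 0], [-68, 0, 52, 0]]])

```text
time_s: 2.85
eef_pos: [0.0259, -0.1938, 0.1323]
ee_rot: [-0.563, 0.425, -0.417, 0.573]
contact_force: [-0.2, -0.9, -0.1]
width: 0.998
```

```bash
python3 -c "
from h import *
st()"
```

```text
t 2.85 q [-1.791 -0.127  2.375 -0.004  0.912 -0.513] p [ 0.0259 -0.1938  0.1323] F [-0.2 -0.9 -0.1] w 0.998
tool x [ 0.291 -0.957 -0.017] y [ 0.001  0.018 -1.   ] z [0.957 0.291 0.006]
```

>>> arm_command(targets=[[[-17, 40, 10, 0], [-34, 80, 20, 0], [-52, 120, 29, 0], [-52, 120, 29, 0], [-52, 120, 29, 0], [-52, 120, 29, 0]]])

```text
time_s: 3.35
eef_pos: [0.0552, -0.2152, 0.096]
ee_rot: [-0.556, 0.433, -0.409, 0.58]
contact_force: [0.1, 0.4, 0.6]
width: 1.001
```

```bash
python3 -c "
from h import *
st()"
```

```text
t 3.35 q [-1.619  0.047  2.375 -0.013  0.767 -0.333] p [ 0.0552 -0.2152  0.096 ] F [0.1 0.4 0.6] w 1.001
tool x [ 0.291 -0.956 -0.047] y [-0.007  0.047 -0.999] z [0.957 0.291 0.007]
```

Run:
```python
from h import *
q=np.load('scene.npz')['P'].reshape(-1,3)
k=q[(q[:,0]>-.25)&(q[:,0]<.6)&(q[:,1]>.25)&(q[:,1]<1.5)&(q[:,2]>.1)&(q[:,2]<1.3)]
h,a,b=np.histogram2d(k[:,0],k[:,1],bins=[np.arange(-.25,.61,.17),np.arange(.25,1.51,.125)]);print(h.astype(int))
for x in a[:-1]:
    r=[]
    for y in b[:-1]:
        m=k[(k[:,0]>x)&(k[:,0]<x+.17)&(k[:,1]>y)&(k[:,1]<y+.125)];r.append((round(m[:,2].min(),2),round(m[:,2].max(),2)) if len(m)>5 else 0)
    print(round(x,2),r)
```

```text
[[   0    0    0    0    0    0    0    0  878  410]
 [   0    0    0    0    0    0    0    0    0    0]
 [   0    0    0    0    0    0    0    0    0    0]
 [ 162    0    0    0    0    0    0    0    0    0]
 [1180    1  650 1029  457    0    0    0    0    0]]
-0.25 [0, 0, 0, 0, 0, 0, 0, 0, (np.float64(0.1), np.float64(0.26)), (np.float64(0.1), np.float64(0.26))]
-0.08 [0, 0, 0, 0, 0, 0, 0, 0, 0, 0]
0.09 [0, 0, 0, 0, 0, 0, 0, 0, 0, 0]
0.26 [(np.float64(0.2), np.float64(0.25)), 0, 0, 0, 0, 0, 0, 0, 0, 0]
0.43 [(np.float64(0.1), np.float64(0.27)), 0, (np.float64(0.1), np.float64(0.17)), (np.float64(0.14), np.float64(0.24)), (np.float64(0.22), np.float64(0.27)), 0, 0, 0, 0, 0]
```

>>> arm_command(targets=[[[0, -40, 0, 0], [0, -80, 0, 0], [40, -120, 0, 0], [80, -160, 0, 0], [110, -190, 0, 0], [110, -230, 0, 0], [110, -270, 0, 0], [110, -300, 0, 0]]])

```text
time_s: 4.02
eef_pos: [0.0892, -0.3343, 0.3829]
ee_rot: [-0.556, 0.433, -0.409, 0.58]
contact_force: [0.2, -0.5, -0.5]
width: 1.002
```

>>> arm_command(targets=[[[-7, 0, 41, -0.12], [-14, 0, 82, -0.24], [-21, 0, 123, -0.36], [-28, 0, 164, -0.48], [-35, 0, 205, -0.6], [-42, 0, 246, -0.72], [-49, 0, 287, -0.84], [-57, 0, 328, -0.96]]])

```text
time_s: 4.68
eef_pos: [0.3879, -0.1833, 0.3878]
ee_rot: [-0.682, 0.114, -0.104, 0.714]
contact_force: [-1.0, -1.8, 0.3]
width: 1.005
```

```bash
cat >> h.py <<'E'
def to(p):
    s,M=st(); print('shift mm',((np.array(p)-s['eef_pos'])@M*1000).round(0))
E
python3 -c "
from h import *
to([.40,.2,.45])"
```

```text
t 4.6833 q [-6.330e-01 -1.000e-03  1.564e+00  3.400e-02  1.612e+00 -3.230e-01] p [ 0.3879 -0.1833  0.3878] F [-1.  -1.8  0.3] w 1.005
tool x [ 0.953 -0.304 -0.021] y [-0.007  0.047 -0.999] z [0.304 0.952 0.043]
shift mm [-106.  -44.  371.]
```

>>> arm_command(targets=[[[-12, -5, 40, -0.03], [-24, -11, 80, -0.06], [-36, -16, 119, -0.09], [-48, -22, 159, -0.12], [-60, -27, 199, -0.12], [-72, -33, 239, -0.12], [-84, -38, 279, -0.12], [-96, -44, 319, -0.12]]])

```text
time_s: 5.35
eef_pos: [0.3934, 0.1453, 0.4469]
ee_rot: [-0.687, 0.071, -0.063, 0.72]
contact_force: [0.5, 0.3, 0.2]
width: 1.003
```

```bash
python3 -c "
from h import *
to([.16,.44,.50])"
```

```text
t 5.35 q [ 0.145 -0.058  1.484  0.048  1.714  0.341] p [0.3934 0.1453 0.4469] F [0.5 0.3 0.2] w 1.003
tool x [ 0.982 -0.188 -0.015] y [-0.006  0.047 -0.999] z [0.188 0.981 0.045]
shift mm [-285.  -38.  248.]
```

>>> arm_command(targets=[[[-30, -5, 26, 0], [-60, -10, 52, 0], [-90, -15, 78, 0], [-122, -20, 104, 0], [-153, -24, 132, 0], [-184, -28, 160, 0], [-215, -32, 188, 0], [-248, -36, 216, 0]]])

```text
time_s: 6.02
eef_pos: [0.191, 0.4014, 0.496]
ee_rot: [-0.687, 0.07, -0.063, 0.72]
contact_force: [1.3, 0.2, -0.2]
width: 1.0
```

>>> arm_command(targets=[[[-5, 0, 41, 0], [-10, 0, 82, 0], [-10, 0, 123, 0], [-10, 0, 164, 0], [-10, 0, 205, 0], [-10, 0, 246, 0], [-10, 0, 287, 0], [-10, 0, 328, 0]]])

```text
time_s: 6.68
eef_pos: [0.2435, 0.7269, 0.5103]
ee_rot: [-0.687, 0.07, -0.063, 0.72]
contact_force: [-0.3, 0.4, 0.7]
width: 1.0
```

```bash
python3 -c "
from h import *
to([.16,.44,.50])"
```

```text
t 6.6833 q [1.145 0.532 0.564 0.027 2.005 1.347] p [0.2435 0.7269 0.5103] F [-0.3  0.4  0.7] w 1.0
tool x [ 0.982 -0.188 -0.014] y [-0.006  0.047 -0.999] z [0.188 0.981 0.045]
shift mm [ -28.   -3. -298.]
```

>>> arm_command(targets=[[[-40, 0, 15, 0], [-80, 0, 30, 0], [-110, 0, 60, 0], [-120, 0, 100, 0], [-130, 0, 300, 0], [-150, 0, 600, 0], [-150, 0, 800, 0], [-150, 0, 800, 0]]])

```text
time_s: 7.35
eef_pos: [0.148, 0.8872, 0.4453]
ee_rot: [-0.675, 0.07, -0.065, 0.732]
contact_force: [-0.1, 0.6, 0.1]
width: 1.004
```

```bash
python3 -c "
from h import *
to([.16,.44,.50])"
```

```text
t 7.35 q [1.32  0.801 0.214 0.022 2.048 1.522] p [0.148  0.8872 0.4453] F [-0.1  0.6  0.1] w 1.004
tool x [ 0.982 -0.189 -0.015] y [ 0.     0.081 -0.997] z [0.189 0.979 0.08 ]
shift mm [  95.  -91. -431.]
```

>>> arm_command(targets=[[[0, 0, 1500, 0], [0, 0, 1500, 0], [0, 0, 1500, 0], [0, 0, 1500, 0], [0, 0, 1500, 0], [0, 0, 1500, 0], [0, 0, 1500, 0], [0, 0, 1500, 0]]])

```text
time_s: 8.02
eef_pos: [0.1654, 0.9596, 0.3399]
ee_rot: [-0.661, 0.069, -0.066, 0.745]
contact_force: [0.6, -0.8, -0.4]
width: 0.996
```

```bash
python3 -c "
from h import *
to([.16,.44,.50])"
```

```text
t 8.0167 q [1.32  0.919 0.215 0.024 1.89  1.52 ] p [0.1654 0.9596 0.3399] F [ 0.6 -0.8 -0.4] w 0.996
tool x [ 0.982 -0.189 -0.016] y [ 0.007  0.118 -0.993] z [0.189 0.975 0.117]
shift mm [  90. -220. -489.]
```

>>> arm_command(targets=[[[0, -700, 1300, 0], [0, -700, 1300, 0], [0, -700, 1300, 0], [0, -700, 1300, 0], [0, -700, 1300, 0], [0, -700, 1300, 0], [0, -700, 1300, 0], [0, -700, 1300, 0]]])

```text
time_s: 8.68
eef_pos: [0.1697, 0.9538, 0.3824]
ee_rot: [-0.645, 0.068, -0.067, 0.758]
contact_force: [-0.4, -0.2, -0.3]
width: 0.997
```

>>> arm_command(targets=[[[0, -500, 1400, 0], [0, -500, 1400, 0], [0, -500, 1400, 0], [0, -500, 1400, 0]]])

```text
time_s: 9.02
eef_pos: [0.1742, 0.9665, 0.3879]
ee_rot: [-0.63, 0.066, -0.068, 0.771]
contact_force: [-0.3, 1.1, 0.2]
width: 0.999
```

>>> arm_command(targets=[[[0, -500, 1400, 0], [0, -500, 1400, 0], [0, -500, 1400, 0], [0, -500, 1400, 0]]])

```text
time_s: 9.35
eef_pos: [0.178, 0.9765, 0.3995]
ee_rot: [-0.614, 0.065, -0.069, 0.783]
contact_force: [-0.0, 0.4, 0.3]
width: 0.997
```

```bash
python3 -c "
from h import *
to([.16,.44,.50])"
```

```text
t 9.35 q [1.308 0.863 0.215 0.035 1.826 1.512] p [0.178  0.9765 0.3995] F [-0.   0.4  0.3] w 0.997
tool x [ 0.982 -0.188 -0.017] y [ 0.028  0.236 -0.971] z [0.187 0.953 0.237]
shift mm [  82. -225. -491.]
```

>>> arm_command(targets=[[[0, -400, 1400, 0], [0, -400, 1400, 0]]])

```text
time_s: 9.52
eef_pos: [0.1812, 0.9888, 0.4069]
ee_rot: [-0.598, 0.064, -0.07, 0.796]
contact_force: [0.5, -0.1, -0.6]
width: 1.001
```

>>> arm_command(targets=[[[0, -400, 1400, 0], [0, -400, 1400, 0], [0, -400, 1400, 0]]])

```text
time_s: 9.77
eef_pos: [0.1845, 0.9994, 0.4185]
ee_rot: [-0.582, 0.063, -0.071, 0.808]
contact_force: [-0.2, 0.5, -0.3]
width: 1.0
```

>>> arm_command(targets=[[[0, -300, 1400, 0], [0, -300, 1400, 0], [0, -300, 1400, 0]]])

```text
time_s: 10.02
eef_pos: [0.188, 1.0121, 0.4267]
ee_rot: [-0.565, 0.061, -0.073, 0.819]
contact_force: [0.1, 0.2, -0.1]
width: 1.0
```

>>> arm_command(targets=[[[0, -200, 1400, 0], [0, -200, 1400, 0], [0, -200, 1400, 0]]])

```text
time_s: 10.27
eef_pos: [0.1917, 1.0266, 0.4317]
ee_rot: [-0.548, 0.06, -0.074, 0.831]
contact_force: [-0.0, 0.3, -0.7]
width: 0.999
```

```bash
python3 -c "
from h import *
to([.16,.44,.50])"
```

```text
t 10.2667 q [1.303 0.849 0.215 0.048 1.677 1.51 ] p [0.1917 1.0266 0.4317] F [-0.   0.3 -0.7] w 0.999
tool x [ 0.982 -0.188 -0.019] y [ 0.057  0.388 -0.92 ] z [0.18  0.902 0.392]
shift mm [  78. -292. -508.]
```

>>> arm_command(targets=[[[150, -200, 1400, 0], [150, -200, 1400, 0]]])

```text
time_s: 10.43
eef_pos: [0.2026, 1.0371, 0.4399]
ee_rot: [-0.532, 0.058, -0.075, 0.841]
contact_force: [-0.3, -1.1, 0.2]
width: 0.998
```

>>> arm_command(targets=[[[150, -200, 1400, 0], [150, -200, 1400, 0]]])

```text
time_s: 10.6
eef_pos: [0.2135, 1.0458, 0.4513]
ee_rot: [-0.515, 0.057, -0.076, 0.852]
contact_force: [-0.2, 0.4, -0.3]
width: 1.001
```

>>> arm_command(targets=[[[150, -100, 1400, 0], [150, -100, 1400, 0]]])

```text
time_s: 10.77
eef_pos: [0.2237, 1.0561, 0.4608]
ee_rot: [-0.498, 0.055, -0.078, 0.862]
contact_force: [0.2, -0.1, 0.6]
width: 0.999
```

```bash
python3 -c "
from h import *
to([.4,.6,.50])"
```

```text
t 10.7667 q [1.274 0.839 0.215 0.068 1.57  1.486] p [0.2237 1.0561 0.4608] F [ 0.2 -0.1  0.6] w 0.999
tool x [ 0.982 -0.188 -0.017] y [ 0.079  0.492 -0.867] z [0.172 0.85  0.498]
shift mm [ 258. -244. -338.]
```

```bash
cat >> h.py <<'E'
a=np.radians(11.2);c3,s3=np.cos(np.pi/6),.5
X=np.array([c3*np.sin(a),c3*np.cos(a),s3]);Z=np.array([-s3*np.sin(a),-s3*np.cos(a),c3]);Y=np.cross(Z,X)
S0=np.array([.487,.1255,.1403])
def W(l): return S0+np.array(l)/1000@np.stack([X,Y,Z])
def loc(p): return (np.array(p)-S0)@np.stack([X,Y,Z]).T*1000
def knob(f,h=74): return W([105-138*np.cos(f),-138*np.sin(f),h])
E
python3 -c "
from h import *
to([.38,.62,.48])
to(knob(.21,164));print(knob(.21),knob(.21,164))"
```

```text
t 10.7667 q [1.274 0.839 0.215 0.068 1.57  1.486] p [0.2237 1.0561 0.4608] F [ 0.2 -0.1  0.6] w 0.999
tool x [ 0.982 -0.188 -0.017] y [ 0.079  0.492 -0.867] z [0.172 0.85  0.498]
shift mm [ 235. -219. -334.]
t 10.7667 q [1.274 0.839 0.215 0.068 1.57  1.486] p [0.2237 1.0561 0.4608] F [ 0.2 -0.1  0.6] w 0.999
tool x [ 0.982 -0.188 -0.017] y [ 0.079  0.492 -0.867] z [0.172 0.85  0.498]
shift mm [ 465. -324. -936.]
[0.5029919  0.05815803 0.18940175] [0.49425136 0.01401504 0.26734403]
```

>>> arm_command(targets=[[[19, -18, -27, 0], [39, -36, -55, 0], [58, -54, -82, 0], [78, -73, -110, 0], [97, -91, -138, 0], [116, -109, -165, 0], [136, -127, -193, 0], [155, -145, -220, 0]]])

```text
time_s: 11.43
eef_pos: [0.3268, 0.7659, 0.4743]
ee_rot: [-0.498, 0.055, -0.078, 0.862]
contact_force: [0.9, -0.3, 0.5]
width: 1.0
```

>>> arm_command(targets=[[[20, -18, -28, 0], [40, -36, -56, 0], [60, -55, -85, 0], [80, -74, -114, 0]]])

```text
time_s: 11.77
eef_pos: [0.3797, 0.6152, 0.4806]
ee_rot: [-0.499, 0.055, -0.077, 0.862]
contact_force: [0.1, 0.2, 0.4]
width: 1.0
```

```bash
python3 -c "
from h import *
to([.45,.25,.42])
to([.47,.05,.38])"
```

```text
t 11.7667 q [0.761 0.171 1.274 0.319 1.284 0.928] p [0.3797 0.6152 0.4806] F [0.1 0.2 0.4] w 1.0
tool x [ 0.982 -0.188 -0.017] y [ 0.078  0.491 -0.868] z [0.172 0.851 0.497]
shift mm [ 139. -121. -329.]
t 11.7667 q [0.761 0.171 1.274 0.319 1.284 0.928] p [0.3797 0.6152 0.4806] F [0.1 0.2 0.4] w 1.0
tool x [ 0.982 -0.188 -0.017] y [ 0.078  0.491 -0.868] z [0.172 0.851 0.497]
shift mm [ 197. -183. -515.]
```

>>> arm_command(targets=[[[14, -13, -37, 0], [28, -26, -73, 0], [42, -39, -110, 0], [56, -52, -147, 0], [70, -65, -184, 0], [84, -78, -220, 0], [98, -91, -257, 0], [112, -104, -294, 0]]])

```text
time_s: 12.43
eef_pos: [0.4302, 0.2913, 0.4233]
ee_rot: [-0.499, 0.054, -0.077, 0.862]
contact_force: [0.3, -1.1, -0.6]
width: 1.0
```

>>> arm_command(targets=[[[14, -13, -37, 0], [28, -26, -73, 0], [42, -39, -110, 0], [56, -52, -147, 0], [70, -65, -184, 0], [85, -79, -221, 0], [85, -79, -221, 0]]])

```text
time_s: 13.02
eef_pos: [0.4711, 0.0422, 0.3791]
ee_rot: [-0.5, 0.056, -0.079, 0.861]
contact_force: [0.6, 0.1, 0.7]
width: 0.995
```

```bash
python3 -c "
from h import *
to(knob(.21,134))
to(knob(.21))
c,im,d=grab('wrist');save(im,'w1.png');P=pts(c,d)
L=loc(P.reshape(-1,3)).reshape(P.shape);np.savez('w1.npz',im=im,d=d,L=L)
m=(d>0)&(abs(L[...,0])<150)&(abs(L[...,1])<100)
k=L[m&(L[...,2]>92)&(L[...,2]<112)];print('knob',len(k),k.mean(0) if len(k) else 0,k.min(0),k.max(0))
"
```

```text
t 13.0167 q [-0.465  0.069  1.627  0.492  1.608 -0.288] p [0.4711 0.0422 0.3791] F [0.6 0.1 0.7] w 0.995
tool x [ 0.981 -0.193 -0.018] y [ 0.08   0.488 -0.869] z [0.177 0.851 0.494]
shift mm [ 31. 115. -75.]
t 13.0167 q [-0.465  0.069  1.627  0.492  1.608 -0.288] p [0.4711 0.0422 0.3791] F [0.6 0.1 0.7] w 0.995
tool x [ 0.981 -0.193 -0.018] y [ 0.08   0.488 -0.869] z [0.177 0.851 0.494]
shift mm [ 32. 175. -75.]
knob 398 [-26.63745267 -27.66414404 102.11134936] [-37.91866464 -37.49981959  92.12861693] [-18.72003204 -18.51925632 105.5876917 ]
```

View pics/w1.png

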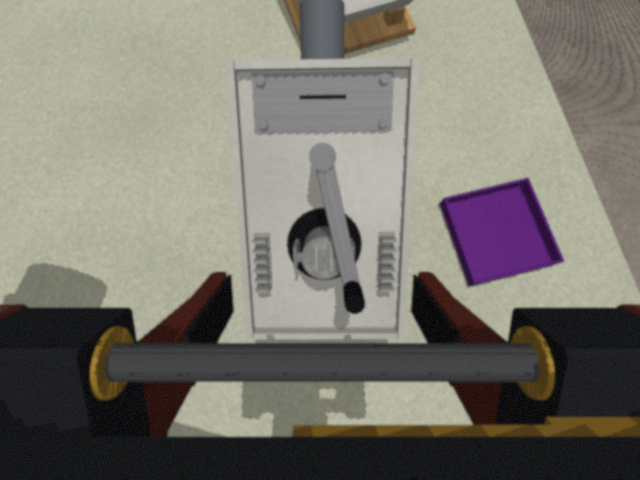

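>>> arm_command(targets=[[[11, 20, -24, 0], [21, 50, -48, 0], [32, 85, -73, 0], [32, 115, -73, 0], [32, 145, -73, 0], [32, 173, -73, 0], [32, 173, -73, 0]]])

```text
time_s: 13.65
eef_pos: [0.4993, 0.0654, 0.1898]
ee_rot: [-0.498, 0.059, -0.076, 0.862]
contact_force: [-0.5, -0.6, 0.0]
width: 1.001
```

>>> arm_command(targets=[[[0, 0, 0, 0], [0, 0, 0, 0], [0, 0, 0, 0], [0, 0, 0, 0], [0, 0, 0, 0], [0, 0, 0, 0]]], fingers=5, newtons=15)

```text
time_s: 14.15
eef_pos: [0.4999, 0.0648, 0.1906]
ee_rot: [-0.498, 0.059, -0.076, 0.862]
contact_force: [0.0, 0.5, -1.8]
width: 0.585
```

```bash
cat >> h.py <<'E'
def plan(f0,off,n,df,ds,h=None):
    s,M=st();l=loc(s['eef_pos']);print('loc',l.round(1))
    for i in range(1,n+1):
        f=f0+df*i; k=np.array([-138*(np.cos(f)-np.cos(f0)),-138*(np.sin(f)-np.sin(f0)),0])
        print(((k/1000@np.stack([X,Y,Z]))@M*1000).round(0).tolist(),round(ds*i,3))
E
python3 -c "
from h import *
plan(.21,0,8,.085,-.085)"
```

```text
t 14.15 q [-0.397  0.298  1.846  0.546  1.195 -0.455] p [0.4999 0.0648 0.1906] F [ 0.   0.5 -1.8] w 0.585
tool x [ 0.982 -0.19  -0.025] y [ 0.073  0.493 -0.867] z [0.177 0.849 0.497]
loc [-24.3 -24.4  72.1]
[11.0, -0.0, 3.0] -0.085
[22.0, -1.0, 7.0] -0.17
[33.0, -1.0, 12.0] -0.255
[43.0, -1.0, 18.0] -0.34
[53.0, -1.0, 24.0] -0.425
[62.0, -2.0, 32.0] -0.51
[70.0, -2.0, 40.0] -0.595
[78.0, -2.0, 49.0] -0.68
```

>>> arm_command(targets=[[[3, 0, -4, 0], [3, 0, -4, 0], [3, 0, -4, 0], [3, 0, -4, 0], [3, 0, -4, 0], [3, 0, -4, 0], [3, 0, -4, 0]]])

```text
time_s: 14.73
eef_pos: [0.5022, 0.0607, 0.1884]
ee_rot: [-0.498, 0.058, -0.076, 0.862]
contact_force: [0.0, -1.0, -0.7]
width: 0.226
```

>>> arm_command(targets=[[[11, 0, 3, -0.085], [22, -1, 7, -0.17], [33, -1, 12, -0.255], [43, -1, 18, -0.34], [53, -1, 24, -0.425], [62, -2, 32, -0.51], [70, -2, 40, -0.595], [78, -2, 49, -0.68]]])

```text
time_s: 15.4
eef_pos: [0.5868, 0.0874, 0.2128]
ee_rot: [-0.494, -0.233, 0.096, 0.832]
contact_force: [-3.8, 0.5, 5.3]
width: 0.227
```

```bash
python3 -c "
from h import *
plan(.89,0,8,.085,-.085)"
```

```text
t 15.4 q [-0.3    0.376  1.651  0.545  1.253 -0.997] p [0.5868 0.0874 0.2128] F [-3.8  0.5  5.3] w 0.227
tool x [0.873 0.39  0.294] y [ 0.072  0.494 -0.867] z [-0.483  0.778  0.403]
loc [  20.6 -105.3   71.8]
[11.0, -0.0, 3.0] -0.085
[22.0, -0.0, 7.0] -0.17
[33.0, -1.0, 12.0] -0.255
[43.0, -1.0, 18.0] -0.34
[53.0, -1.0, 24.0] -0.425
[62.0, -1.0, 32.0] -0.51
[71.0, -1.0, 40.0] -0.595
[78.0, -1.0, 49.0] -0.68
```

>>> arm_command(targets=[[[11, 0, 3, -0.085], [22, 0, 7, -0.17], [33, 0, 12, -0.255], [43, 0, 18, -0.34], [53, 0, 24, -0.425], [62, 0, 32, -0.51], [69, 0, 38, -0.57], [69, 0, 38, -0.57]]])

```text
time_s: 16.07
eef_pos: [0.6279, 0.1453, 0.2498]
ee_rot: [-0.446, -0.46, 0.232, 0.732]
contact_force: [-5.0, -3.9, 6.5]
width: 0.227
```

>>> arm_command(targets=[[[0, 0, 0, 0], [0, 0, 0, 0], [0, 0, 0, 0], [0, 0, 0, 0], [0, -30, 0, 0], [0, -65, 0, 0], [0, -100, 0, 0], [0, -120, 0, 0]]], fingers=87)

```text
time_s: 16.73
eef_pos: [0.6203, 0.0843, 0.3567]
ee_rot: [-0.447, -0.46, 0.231, 0.731]
contact_force: [0.9, -0.6, 0.4]
width: 0.79
```

```bash
python3 -c "
from h import *
c,im,d=grab('wrist');s,M=st()
print('loc',loc(s['eef_pos']))
c,im,d=grab('scene');P=pts(c,d);L=loc(P.reshape(-1,3));m=(L[:,0]>-150)&(L[:,0]<200)&(abs(L[:,1])<200)
k=L[m&(L[:,2]>94)&(L[:,2]<108)];print('hi',len(k),np.median(k,0) if len(k) else 0)
k=L[m&(L[:,2]>58)&(L[:,2]<72)];print('bar',len(k),cv2.fitLine(k[:,:2].astype(np.float32),cv2.DIST_HUBER,0,.01,.01).ravel(),np.median(k,0))
k=L[(np.hypot(L[:,0],L[:,1])<30)&(L[:,2]>42)&(L[:,2]<53)];print('captop',len(k),k.mean(0),(k.min(0)+k.max(0))/2, k.min(0),k.max(0))
save(im,'s2.png')
"
```

```text
t 16.7833 q [-0.29   0.298  1.387  0.517  1.538 -1.391] p [0.6217 0.0829 0.3594] F [ 1.  -1.8  1.6] w 0.837
tool x [0.468 0.75  0.468] y [ 0.078  0.492 -0.867] z [-0.881  0.442  0.172]
loc [  96.02538792 -140.38661632  197.52555799]
hi 56 [  93.54179303 -136.61974612  104.16744398]
bar 349 [ 9.4016090e-02  9.9557066e-01  9.8340668e+01 -6.0971703e+01] [ 98.64142659 -58.04455726  65.58427446]
captop 213 [-2.32387693 -0.5382223  48.97566322] [-1.98574335 -0.07201951 47.61582404] [-25.51863512 -29.53856741  42.26919374] [21.54714842 29.39452838 52.96245433]
```

```bash
python3 -c "
from h import *
to(W([-1,0,120]))
s,M=st();D=M.T@-Y;print('spin needed',np.arctan2(-D[2],D[0]))"
```

```text
t 16.8333 q [-0.289  0.299  1.39   0.518  1.535 -1.391] p [0.6214 0.084  0.3571] F [ 0.3 -0.2 -0.6] w 0.883
tool x [0.468 0.75  0.468] y [ 0.076  0.493 -0.867] z [-0.88   0.442  0.174]
shift mm [-135.   78.  101.]
t 16.8333 q [-0.289  0.299  1.39   0.518  1.535 -1.391] p [0.6214 0.084  0.3571] F [ 0.3 -0.2 -0.6] w 0.883
tool x [0.468 0.75  0.468] y [ 0.076  0.493 -0.867] z [-0.88   0.442  0.174]
spin needed 1.2515560921449123
```

>>> arm_command(targets=[[[-15, 0, 12, 0.12], [-33, 0, 25, 0.24], [-50, 0, 38, 0.36], [-67, 20, 50, 0.48], [-84, 35, 63, 0.6], [-101, 50, 76, 0.72], [-118, 65, 88, 0.84], [-135, 78, 101, 0.96]]])

```text
time_s: 17.5
eef_pos: [0.4732, 0.0667, 0.2416]
ee_rot: [-0.503, -0.068, -0.003, 0.861]
contact_force: [0.4, -0.7, 0.0]
width: 0.99
```

>>> arm_command(targets=[[[0, 0, 0, 0.12], [0, 0, 0, 0.24], [0, 0, 0, 0.28], [0, 0, 0, 0.28]]])

```text
time_s: 17.83
eef_pos: [0.4721, 0.0674, 0.2403]
ee_rot: [-0.497, 0.054, -0.073, 0.863]
contact_force: [0.2, -0.2, -0.2]
width: 0.985
```

```bash
python3 -c "
from h import *
c,im,d=grab('wrist');save(im,'w3.png');P=pts(c,d)
L=loc(P.reshape(-1,3))
k=L[(np.hypot(L[:,0],L[:,1])<36)&(L[:,2]>42)&(L[:,2]<53)];print('captop',len(k),k.mean(0),k.min(0),k.max(0))
k=L[(abs(L[:,0])<11)&(abs(L[:,1])<40)&(L[:,2]>38)&(L[:,2]<53)];print('tabs y',k[:,1].min(),k[:,1].max())
to(W([-1,0,12]))
s,M=st();D=M.T@-Y;print('spin needed',np.arctan2(-D[2],D[0]))"
```

```text
captop 4480 [2.00696038e-02 1.54268841e+00 4.74337870e+01] [-24.61185684 -31.35630461  42.12301951] [23.32882271 34.74421075 50.33247489]
tabs y -31.35630461411622 35.0768102369586
t 17.8833 q [-0.416  0.196  1.841  0.524  1.298 -0.426] p [0.4724 0.0673 0.2405] F [-0.5 -0.1  0.2] w 0.99
tool x [ 0.984 -0.178 -0.019] y [ 0.072  0.494 -0.866] z [0.164 0.851 0.499]
shift mm [  6. 105.   1.]
t 17.8833 q [-0.416  0.196  1.841  0.524  1.298 -0.426] p [0.4724 0.0673 0.2405] F [-0.5 -0.1  0.2] w 0.99
tool x [ 0.984 -0.178 -0.019] y [ 0.072  0.494 -0.866] z [0.164 0.851 0.499]
spin needed 0.004752523584625874
```

View pics/w3.png

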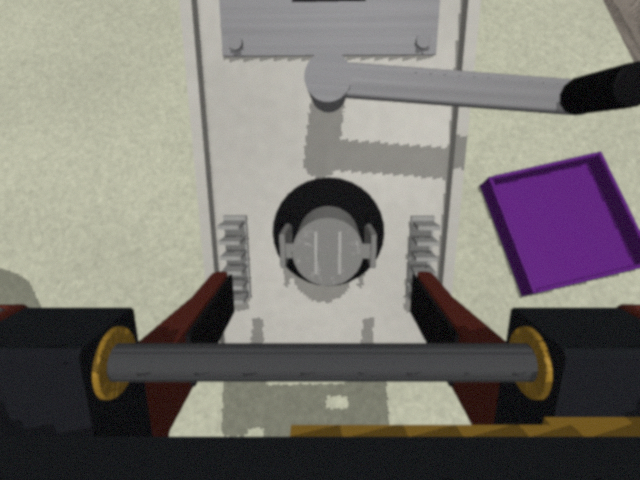

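>>> arm_command(targets=[[[2, 25, 0, 0], [4, 50, 0, 0], [4, 75, 1, 0], [4, 95, 1, 0], [4, 104, 1, 0], [4, 104, 1, 0], [4, 104, 1, 0]]])

```text
time_s: 18.47
eef_pos: [0.4838, 0.1191, 0.1507]
ee_rot: [-0.498, 0.053, -0.072, 0.863]
contact_force: [0.2, 0.5, -0.4]
width: 0.993
```

```bash
python3 -c "
from h import *
s,M=st();print(loc(s['eef_pos']))"
```

```text
t 18.4667 q [-0.301  0.327  1.941  0.604  1.052 -0.471] p [0.4838 0.1191 0.1507] F [ 0.2  0.5 -0.4] w 0.993
tool x [ 0.984 -0.177 -0.02 ] y [ 0.071  0.495 -0.866] z [0.163 0.851 0.499]
[-0.804184   1.9194855 12.5081571]
```

>>> arm_command(targets=[[[0, 0, 0, 0], [0, 0, 0, 0], [0, 0, 0, 0], [0, 0, 0, 0], [0, 0, 0, 0], [0, 0, 0, 0], [0, 0, 0, 0], [0, 0, 0, 0]]], fingers=40, newtons=22)

```text
time_s: 19.13
eef_pos: [0.4845, 0.1184, 0.1516]
ee_rot: [-0.498, 0.052, -0.072, 0.863]
contact_force: [-1.5, -4.6, 8.5]
width: 0.634
```

```bash
python3 -c "
from h import *
s,M=st();print(loc(s['eef_pos']),s['width']*87.8)"
```

```text
t 19.1333 q [-0.302  0.325  1.939  0.604  1.053 -0.471] p [0.4845 0.1184 0.1516] F [-1.5 -4.6  8.5] w 0.634
tool x [ 0.984 -0.177 -0.018] y [ 0.073  0.494 -0.866] z [0.162 0.851 0.499]
[-0.77910516  1.04699502 13.50463373] 55.643446932513335
```

>>> arm_command(targets=[[[0, 0, 0, -0.09], [0, 0, 0, -0.18], [0, 0, 0, -0.27], [0, 0, 0, -0.36], [0, 0, 0, -0.45], [0, 0, 0, -0.54], [0, 0, 0, -0.63], [0, 0, 0, -0.7]]])

```text
time_s: 19.8
eef_pos: [0.4845, 0.1181, 0.1517]
ee_rot: [-0.492, -0.249, 0.104, 0.828]
contact_force: [-0.8, -2.5, 2.7]
width: 0.632
```

```bash
python3 -c "
from h import *
s,M=st();print(loc(s['eef_pos']),s['width']*87.8,s['wrist_torque']);D=M.T@-Y;print('turn',np.degrees(np.arctan2(-D[2],D[0])))"
```

```text
t 19.8 q [-0.302  0.325  1.939  0.603  1.053 -1.176] p [0.4845 0.1181 0.1517] F [-0.8 -2.5  2.7] w 0.632
tool x [0.855 0.417 0.31 ] y [ 0.073  0.494 -0.867] z [-0.514  0.763  0.391]
[-1.01787571  0.99365184 13.79678082] 55.48429788644729 [-0.46790082  0.02393899  0.065423  ]
turn 40.73519349522006
```

>>> arm_command(targets=[[[0, 0, 0, -0.09], [0, 0, 0, -0.18], [0, 0, 0, -0.27], [0, 0, 0, -0.31], [0, 0, 0, -0.31]]])

```text
time_s: 20.22
eef_pos: [0.4844, 0.1177, 0.1518]
ee_rot: [-0.471, -0.374, 0.179, 0.779]
contact_force: [-1.6, -1.9, 1.7]
width: 0.625
```

>>> arm_command(targets=[[[0, -5, 0, 0], [0, -10, 0, 0], [0, -16, 0, 0], [0, -24, 0, 0], [0, -35, 0, 0], [0, -50, 0, 0], [0, -75, 0, 0], [0, -100, 0, 0]]])

```text
time_s: 20.88
eef_pos: [0.4763, 0.068, 0.2395]
ee_rot: [-0.47, -0.373, 0.179, 0.779]
contact_force: [0.1, -0.5, -0.8]
width: 0.627
```

```bash
python3 -c "
from h import *
s,M=st();print(loc(s['eef_pos']),s['width']*87.8,s['wrist_torque']);D=M.T@-Y;print('turn',np.degrees(np.arctan2(-D[2],D[0])))
c,im,d=grab('scene');save(cv2.resize(im[80:280,260:560],None,fx=2.5,fy=2.5),'s3.png')
c,im,d=grab('wrist');save(im,'w4.png')"
```

```text
t 20.8833 q [-0.41   0.202  1.835  0.524  1.294 -1.438] p [0.4763 0.068  0.2395] F [ 0.1 -0.5 -0.8] w 0.627
tool x [0.657 0.631 0.413] y [ 0.072  0.493 -0.867] z [-0.751  0.599  0.278]
[ -1.05621408  -0.69422929 115.14245385] 55.085373465191026 [-0.28586766 -0.11200369 -0.01833456]
turn 58.53956372148441
```

View pics/s3.png

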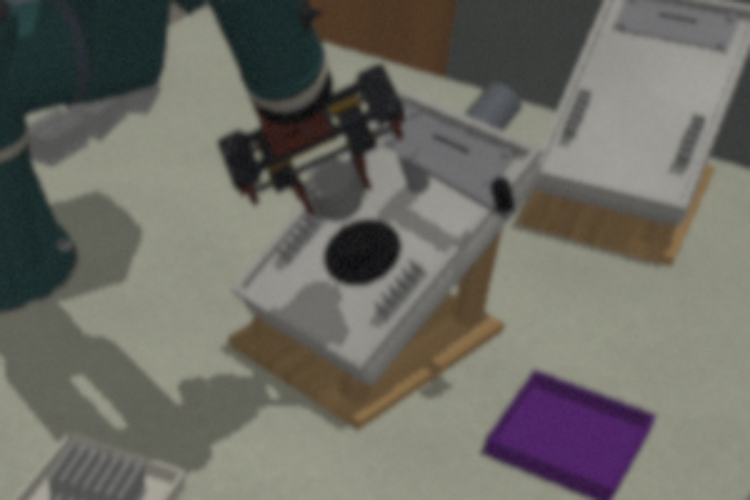

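```bash
python3 -c "
from h import *
to([.46,-.03,.37])
to([.40,-.20,.42])"
```

```text
t 20.9833 q [-0.412  0.199  1.831  0.524  1.293 -1.438] p [0.4793 0.0662 0.2417] F [ 0.8  0.2 -1.2] w 0.63
tool x [0.655 0.631 0.416] y [ 0.079  0.491 -0.868] z [-0.752  0.601  0.271]
shift mm [ -20. -160.   -9.]
t 20.9833 q [-0.412  0.199  1.831  0.524  1.293 -1.438] p [0.4793 0.0662 0.2417] F [ 0.8  0.2 -1.2] w 0.63
tool x [0.655 0.631 0.416] y [ 0.079  0.491 -0.868] z [-0.752  0.601  0.271]
shift mm [-146. -292.  -52.]
```

>>> arm_command(targets=[[[-5, -38, -2, 0.06], [-15, -76, -6, 0.16], [-35, -112, -13, 0.28], [-55, -148, -20, 0.4], [-75, -184, -27, 0.52], [-95, -220, -34, 0.64], [-120, -256, -43, 0.76], [-146, -292, -52, 0.88]]])

```text
time_s: 21.65
eef_pos: [0.4008, -0.1953, 0.4181]
ee_rot: [-0.503, -0.006, -0.043, 0.863]
contact_force: [1.2, 0.4, -0.8]
width: 0.632
```

```bash
python3 -c "
from h import *
to([.15,-.55,.48])"
```

```text
t 21.65 q [-0.931  0.159  1.432  0.388  1.905 -0.816] p [ 0.4008 -0.1953  0.4181] F [ 1.2  0.4 -0.8] w 0.632
tool x [ 0.996 -0.067  0.054] y [ 0.08   0.491 -0.868] z [0.032 0.869 0.494]
shift mm [-223. -248. -286.]
```

>>> arm_command(targets=[[[-20, -22, -26, 0], [-40, -45, -52, 0], [-60, -68, -78, 0], [-81, -90, -104, 0], [-101, -112, -130, 0], [-121, -135, -156, 0], [-142, -158, -182, 0], [-162, -180, -208, 0]]])

```text
time_s: 22.32
eef_pos: [0.2172, -0.4547, 0.4625]
ee_rot: [-0.503, -0.006, -0.043, 0.863]
contact_force: [-0.0, -1.1, -1.2]
width: 0.631
```

>>> arm_command(targets=[[[-20, -22, -26, 0], [-40, -45, -52, 0], [-61, -68, -78, 0], [-61, -68, -78, 0]]])

```text
time_s: 22.65
eef_pos: [0.1445, -0.5567, 0.4766]
ee_rot: [-0.502, -0.004, -0.045, 0.864]
contact_force: [0.2, 1.2, -1.8]
width: 0.627
```

```bash
python3 -c "
from h import *
to([-.05,-.80,.48]);to([-.1,-1.5,.9])"
```

```text
t 22.65 q [-1.511  0.516  0.78   0.156  2.349 -1.37 ] p [ 0.1445 -0.5567  0.4766] F [ 0.2  1.2 -1.8] w 0.627
tool x [ 0.996 -0.074  0.052] y [ 0.082  0.492 -0.867] z [0.038 0.868 0.496]
shift mm [-176. -138. -217.]
t 22.65 q [-1.511  0.516  0.78   0.156  2.349 -1.37 ] p [ 0.1445 -0.5567  0.4766] F [ 0.2  1.2 -1.8] w 0.627
tool x [ 0.996 -0.074  0.052] y [ 0.082  0.492 -0.867] z [0.038 0.868 0.496]
shift mm [-152. -851. -618.]
```

>>> arm_command(targets=[[[-35, -5, -10, 0], [-70, -15, -25, 0], [-105, -35, -55, 0], [-140, -55, -85, 0], [-160, -75, -120, 0], [-176, -100, -160, 0], [-176, -130, -200, 0], [-176, -138, -217, 0]]])

```text
time_s: 23.32
eef_pos: [-0.0416, -0.7138, 0.4405]
ee_rot: [-0.508, -0.004, -0.046, 0.86]
contact_force: [-0.7, -0.6, -2.0]
width: 0.624
```

>>> arm_command(targets=[[[-70, -1080, -900, 0], [-70, -1080, -900, 0], [-70, -1080, -900, 0]]])

```text
time_s: 23.57
eef_pos: [-0.0476, -0.7243, 0.4339]
ee_rot: [-0.52, -0.004, -0.046, 0.853]
contact_force: [0.8, 1.3, -0.9]
width: 0.622
```

>>> arm_command(targets=[[[-70, -1080, -900, 0], [-70, -1080, -900, 0], [-70, -1080, -900, 0]]])

```text
time_s: 23.82
eef_pos: [-0.0558, -0.7362, 0.4237]
ee_rot: [-0.532, -0.003, -0.046, 0.845]
contact_force: [-0.5, -0.2, -1.8]
width: 0.626
```

```bash
python3 -c "
from h import *
s,M=st();print(s['wrist_torque'])"
```

```text
t 23.8167 q [-1.743  0.867  0.214  0.01   2.512 -1.674] p [-0.0558 -0.7362  0.4237] F [-0.5 -0.2 -1.8] w 0.626
tool x [ 0.996 -0.074  0.054] y [ 0.081  0.429 -0.9  ] z [0.043 0.9   0.433]
[-0.32868196  0.00287242 -0.01115737]
```

>>> arm_command(targets=[[[-20, -700, -1250, 0], [-20, -700, -1250, 0]]])

```text
time_s: 23.98
eef_pos: [-0.0577, -0.7583, 0.3959]
ee_rot: [-0.544, -0.002, -0.046, 0.838]
contact_force: [0.1, 0.5, -1.3]
width: 0.628
```

>>> arm_command(targets=[[[-20, -700, -1250, 0], [-20, -700, -1250, 0]]])

```text
time_s: 24.15
eef_pos: [-0.0593, -0.7791, 0.3699]
ee_rot: [-0.556, -0.002, -0.046, 0.83]
contact_force: [-0.3, -0.1, -0.5]
width: 0.627
```

>>> arm_command(targets=[[[-20, -700, -1250, 0], [-20, -700, -1250, 0]]])

```text
time_s: 24.32
eef_pos: [-0.0609, -0.7975, 0.3483]
ee_rot: [-0.568, -0.001, -0.046, 0.822]
contact_force: [0.5, 0.2, 0.0]
width: 0.623
```

>>> arm_command(targets=[[[-20, -700, -1250, 0], [-20, -700, -1250, 0]]])

```text
time_s: 24.48
eef_pos: [-0.0624, -0.8146, 0.3302]
ee_rot: [-0.58, -0.001, -0.045, 0.814]
contact_force: [0.4, -0.7, -1.3]
width: 0.625
```

>>> arm_command(targets=[[[-20, -700, -1250, 0], [-20, -700, -1250, 0]]])

```text
time_s: 24.65
eef_pos: [-0.064, -0.8307, 0.3153]
ee_rot: [-0.592, 0.0, -0.045, 0.804]
contact_force: [-0.2, 0.4, -0.8]
width: 0.626
```

```bash
python3 -c "
from h import *
s,M=st();print(s['wrist_torque'])"
```

```text
t 24.65 q [-1.741  0.962  0.214  0.029  2.272 -1.66 ] p [-0.064  -0.8307  0.3153] F [-0.2  0.4 -0.8] w 0.626
tool x [ 0.996 -0.073  0.054] y [ 0.073  0.294 -0.953] z [0.054 0.953 0.298]
[-0.18592676 -0.0521565  -0.00968486]
```

>>> arm_command(targets=[[[-40, -1100, -900, 0], [-40, -1100, -900, 0], [-40, -1100, -900, 0]]])

```text
time_s: 24.9
eef_pos: [-0.0685, -0.8309, 0.3373]
ee_rot: [-0.606, 0.001, -0.045, 0.794]
contact_force: [-0.2, 0.6, -0.2]
width: 0.63
```

>>> arm_command(targets=[[[-40, -1000, -1000, 0], [-40, -1000, -1000, 0], [-40, -1000, -1000, 0]]])

```text
time_s: 25.15
eef_pos: [-0.0724, -0.8369, 0.3482]
ee_rot: [-0.62, 0.002, -0.045, 0.784]
contact_force: [0.3, 1.2, -1.0]
width: 0.629
```

>>> arm_command(targets=[[[-40, -900, -1100, 0], [-40, -900, -1100, 0]]])

```text
time_s: 25.32
eef_pos: [-0.0751, -0.8475, 0.351]
ee_rot: [-0.634, 0.003, -0.045, 0.772]
contact_force: [1.0, 0.2, -1.1]
width: 0.625
```

>>> arm_command(targets=[[[-40, -900, -1100, 0], [-40, -900, -1100, 0]]])

```text
time_s: 25.48
eef_pos: [-0.0777, -0.857, 0.3564]
ee_rot: [-0.648, 0.004, -0.044, 0.76]
contact_force: [-0.5, 0.1, -0.6]
width: 0.632
```

>>> arm_command(targets=[[[-40, -900, -1100, 0], [-40, -900, -1100, 0]]])

```text
time_s: 25.65
eef_pos: [-0.0803, -0.8655, 0.3647]
ee_rot: [-0.662, 0.005, -0.044, 0.748]
contact_force: [-0.5, 0.2, 0.2]
width: 0.629
```

```bash
python3 -c "
from h import *
s,M=st();print(s['wrist_torque'])"
```

```text
t 25.65 q [-1.759  0.894  0.214  0.043  2.162 -1.667] p [-0.0803 -0.8655  0.3647] F [-0.5  0.2  0.2] w 0.629
tool x [ 0.996 -0.073  0.051] y [ 0.059  0.12  -0.991] z [0.066 0.99  0.124]
[-0.05757884 -0.03370717 -0.00530221]
```

>>> arm_command(targets=[[[-300, -600, -1200, 0], [-300, -600, -1200, 0]]])

```text
time_s: 25.82
eef_pos: [-0.0972, -0.8795, 0.3595]
ee_rot: [-0.676, 0.006, -0.043, 0.736]
contact_force: [0.3, 0.8, -0.9]
width: 0.625
```

>>> arm_command(targets=[[[-300, -600, -1200, 0], [-300, -600, -1200, 0]]])

```text
time_s: 25.98
eef_pos: [-0.1144, -0.8926, 0.355]
ee_rot: [-0.689, 0.008, -0.042, 0.724]
contact_force: [-0.6, 0.5, -0.2]
width: 0.629
```

>>> arm_command(targets=[[[-300, -600, -1200, 0], [-300, -600, -1200, 0]]])

```text
time_s: 26.15
eef_pos: [-0.1297, -0.9042, 0.3544]
ee_rot: [-0.702, 0.009, -0.042, 0.711]
contact_force: [-0.6, 0.7, -0.8]
width: 0.627
```

```bash
python3 -c "
from h import *
to([.25,-.6,.4]);to([.62,-.279,.30])"
```

```text
t 26.15 q [-1.806  0.901  0.215  0.047  2.047 -1.713] p [-0.1297 -0.9042  0.3544] F [-0.6  0.7 -0.8] w 0.627
tool x [ 0.996 -0.072  0.045] y [ 0.046  0.012 -0.999] z [0.072 0.997 0.015]
shift mm [358. -25. 331.]
t 26.15 q [-1.806  0.901  0.215  0.047  2.047 -1.713] p [-0.1297 -0.9042  0.3544] F [-0.6  0.7 -0.8] w 0.627
tool x [ 0.996 -0.072  0.045] y [ 0.046  0.012 -0.999] z [0.072 0.997 0.015]
shift mm [699.  96. 676.]
```

>>> arm_command(targets=[[[29, 0, 28, 0], [58, 0, 56, 0], [87, 0, 84, 0], [116, 0, 112, 0], [145, 0, 140, 0], [174, 0, 168, 0], [204, 0, 197, 0], [233, 0, 225, 0]]])

```text
time_s: 26.82
eef_pos: [0.1196, -0.6947, 0.3683]
ee_rot: [-0.701, 0.01, -0.042, 0.712]
contact_force: [0.8, -1.3, -0.4]
width: 0.63
```

>>> arm_command(targets=[[[29, 0, 28, 0], [58, 0, 56, 0], [87, 0, 84, 0], [116, 0, 112, 0], [145, 0, 140, 0], [174, 0, 168, 0], [204, 0, 197, 0], [233, 0, 225, 0]]])

```text
time_s: 27.48
eef_pos: [0.3688, -0.4855, 0.3827]
ee_rot: [-0.701, 0.01, -0.042, 0.712]
contact_force: [-0.5, 0.2, -1.3]
width: 0.626
```

>>> arm_command(targets=[[[29, 0, 28, 0], [58, 0, 56, 0], [87, 0, 84, 0], [116, 0, 112, 0], [145, 0, 140, 0], [174, 0, 168, 0], [204, 0, 197, 0], [204, 0, 197, 0]]])

```text
time_s: 28.15
eef_pos: [0.591, -0.2984, 0.3951]
ee_rot: [-0.7, 0.007, -0.04, 0.713]
contact_force: [-0.1, -1.9, -1.4]
width: 0.629
```

```bash
python3 -c "
from h import *
to([.62,-.279,.15])
c,im,d=grab('scene');save(cv2.resize(im[150:390,220:520],None,fx=2.5,fy=2.5),'s5.png')"
```

```text
t 28.15 q [-0.596  0.337  1.131  0.041  1.643 -0.526] p [ 0.591  -0.2984  0.3951] F [-0.1 -1.9 -1.4] w 0.629
tool x [ 0.997 -0.067  0.047] y [ 0.048  0.017 -0.999] z [0.066 0.998 0.02 ]
shift mm [ 16. 247.  16.]
```

View pics/s5.png

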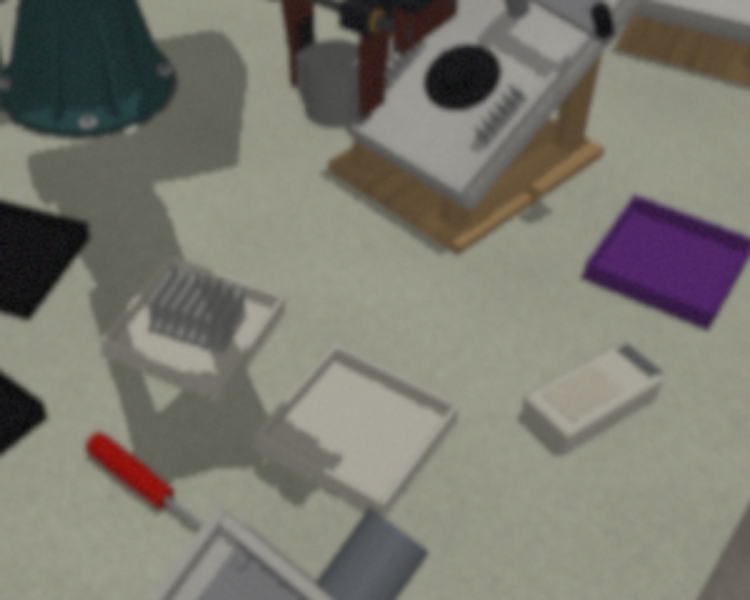

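>>> arm_command(targets=[[[5, 38, 5, 0], [10, 76, 10, 0], [16, 114, 16, 0], [18, 152, 17, 0], [18, 190, 17, 0], [17, 228, 17, 0], [16, 247, 16, 0], [16, 247, 16, 0]]])

```text
time_s: 28.87
eef_pos: [0.6122, -0.2814, 0.1434]
ee_rot: [-0.699, 0.012, -0.037, 0.714]
contact_force: [-1.5, 0.6, -2.1]
width: 0.626
```

```bash
python3 -c "
from h import *
to([.62,-.279,.03])"
```

```text
t 28.8667 q [-0.554  0.522  1.447  0.039  1.152 -0.501] p [ 0.6122 -0.2814  0.1434] F [-1.5  0.6 -2.1] w 0.626
tool x [ 0.997 -0.069  0.034] y [ 0.036  0.02  -0.999] z [0.068 0.997 0.022]
shift mm [  4. 114.   0.]
```

>>> arm_command(targets=[[[2, 25, 0, 0], [4, 50, 0, 0], [4, 75, 0, 0], [4, 95, 0, 0], [4, 108, 0, 0], [4, 114, 0, 0], [4, 114, 0, 0]]])

```text
time_s: 29.45
eef_pos: [0.6199, -0.2799, 0.0294]
ee_rot: [-0.699, 0.012, -0.037, 0.714]
contact_force: [-0.0, -0.7, -0.8]
width: 0.627
```

```bash
python3 -c "
from h import *
to([.62,-.279,.0185])"
```

```text
t 29.45 q [-0.546  0.66   1.515  0.044  0.947 -0.502] p [ 0.6199 -0.2799  0.0294] F [-0.  -0.7 -0.8] w 0.627
tool x [ 0.997 -0.069  0.034] y [ 0.035  0.02  -0.999] z [0.069 0.997 0.022]
shift mm [-0. 11.  1.]
```

>>> arm_command(targets=[[[0, 3, 0, 0], [0, 5, 0, 0], [0, 7, 0, 0], [0, 9, 0, 0], [0, 9, 0, 0]]])

```text
time_s: 29.87
eef_pos: [0.6203, -0.2797, 0.0206]
ee_rot: [-0.699, 0.012, -0.037, 0.714]
contact_force: [-0.4, -0.0, -0.3]
width: 0.631
```

>>> arm_command(targets=[[[0, 1, 0, 0], [0, 2, 0, 0], [0, 2, 0, 0]]])

```text
time_s: 30.12
eef_pos: [0.6206, -0.2797, 0.0194]
ee_rot: [-0.699, 0.012, -0.037, 0.714]
contact_force: [-0.7, 0.9, 3.9]
width: 0.632
```

>>> arm_command(targets=[[[0, 0.5, 0, 0], [0, 0.5, 0, 0]]])

```text
time_s: 30.28
eef_pos: [0.6207, -0.2797, 0.0194]
ee_rot: [-0.699, 0.012, -0.037, 0.714]
contact_force: [-1.7, 0.5, 4.3]
width: 0.626
```

>>> arm_command(targets=[[[0, 0, 0, 0], [0, 0, 0, 0], [0, 0, 0, 0], [0, 0, 0, 0], [0, 0, 0, 0], [0, 0, 0, 0]]], fingers=80)

```text
time_s: 30.78
eef_pos: [0.6207, -0.2797, 0.0193]
ee_rot: [-0.699, 0.012, -0.037, 0.714]
contact_force: [-0.2, -0.0, 0.8]
width: 0.904
```

>>> arm_command(targets=[[[0, -8, 0, 0], [0, -20, 0, 0], [0, -40, 0, 0], [0, -65, 0, 0], [0, -95, 0, 0], [0, -130, 0, 0], [0, -160, 0, 0], [0, -190, 0, 0]]])

```text
time_s: 31.45
eef_pos: [0.6139, -0.2836, 0.2125]
ee_rot: [-0.7, 0.011, -0.037, 0.714]
contact_force: [-0.2, -0.6, -0.0]
width: 0.911
```

```bash
python3 -c "
from h import *
s,M=st()
for n in('top','scene'):
    c,im,d=grab(n);P=pts(c,d).reshape(-1,3);k=P[(np.hypot(P[:,0]-.62,P[:,1]+.279)<.05)&(P[:,2]>.045)&(P[:,2]<.06)];print(n,len(k),k.mean(0) if len(k) else 0,np.percentile(k[:,2],[5,95]) if len(k) else 0)
    L=loc(P);q=L[(L[:,0]>-150)&(L[:,0]<200)&(abs(L[:,1])<200)&(L[:,2]>94)&(L[:,2]<108)];print('knob',np.median(q,0) if len(q) else 0)
    save(cv2.resize(im[150:390,220:520],None,fx=2.5,fy=2.5) if n=='scene' else im,n+'6.png')
c,im,d=grab('wrist');save(im,'w6.png')"
```

```text
t 31.45 q [-0.555  0.462  1.369  0.037  1.289 -0.496] p [ 0.6139 -0.2836  0.2125] F [-0.2 -0.6 -0. ] w 0.911
tool x [ 0.997 -0.069  0.036] y [ 0.038  0.018 -0.999] z [0.068 0.997 0.021]
top 0 0 0
knob [  96.60460417 -135.71062976  103.40137549]
scene 361 [ 0.62175403 -0.2835268   0.05357024] [0.04769459 0.05751026]
knob [  93.50436093 -136.74459738  104.52427387]
```

View pics/scene6.png

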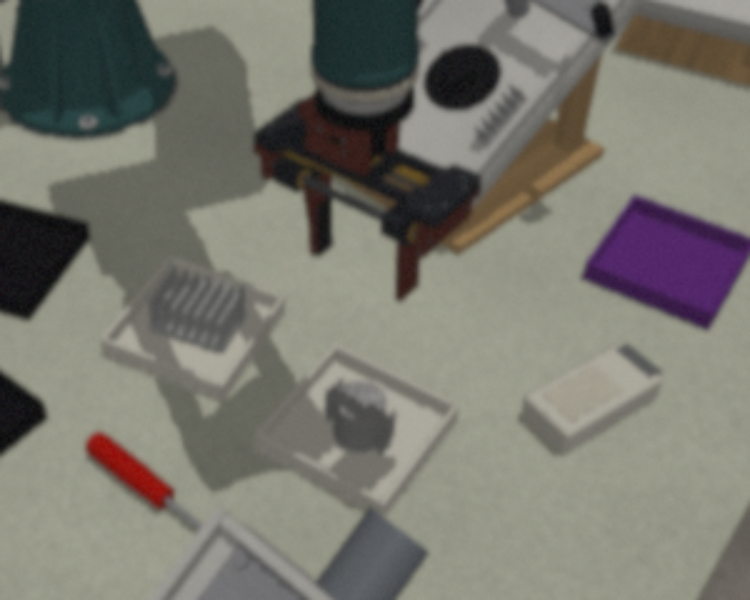

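Cap stands upright in the empty tray at (360,415) with its tabs out, the gripper is clear above it, and the bystanders have not moved. Handing in.

```bash
python3 -c "
from h import *
print(ctrl.close_job())"
```

```text
the job is handed in; nothing more can be done
None
```

The grey cap is off the lamp and standing open end down in the empty white tray. I handed the job in at about 31.5 s of the 67 s allowed.

**What I did:**
- I gripped the knob and swung the hold-down arm aside.
- I squeezed the cap's tabs until the gripper measured 55.6 mm across them. I turned the cap anticlockwise by about 58° and lifted it off along the socket's axis.
- I lowered it until it touched the tray floor at about 4 N, then let go and backed away.

**Tool tilt:** The move command cannot tilt the tool directly. I aimed at points beyond the arm's reach so that it tilted to about 30° for the lamp. I used the same method to bring it back to within about 2.7° of vertical before placing the cap.

**Last checks:**
- **Cap:** the side camera put its top at (0.622, −0.284), height 0.054 m, within about 6 mm of the tray centre. That matches a cap standing flat; in the picture it looked upright with its tabs out.
- **Hold-down arm:** the knob's position in the side camera gave an angle of about 1.49 rad.
- **Gripper:** it was about 0.2 m above the tray, with no force beyond noise.
- **Bystanders:** the heat sink, driver box and screwdriver looked unmoved in the pictures; I did not measure them again.

**Gaps and disagreements:** The overhead camera gave no reading on the cap because the arm blocked its view, so the cap's final position rests on the side camera alone. The two cameras disagreed on the knob's position by about 3 mm.

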